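Restock the reed maker's supply rows

ROBOT

A 6-joint arm with a two-finger parallel gripper is mounted at the origin on the work surface. World frame = base frame: x ahead of the robot, y to its left, z up, the work surface at z = 0. Lengths are in m, angles in degrees, forces in N, time in s.
With the tool pointing down it reaches from about 0.275 to 1 m from the base axis. Payload 8.4 kg.
Tool frame: the origin (TCP) lies at the very end of the fingers, on their centre line; the grasp point (between the pads) lies behind it (ctrl.tcp_to_grasp is the z of the grasp point in the tool frame, in m); z points along the fingers, y is the direction in which the jaws open and shut (so a half turn about z gives the same grasp; the last joint's range is limited). The gripper opens to 85 mm and grips with 20 to 120 N. Pads are 22 mm wide; open, the fingers measure 114 mm over their backs; the gripper's body (76 mm by 85 mm) begins 54 mm behind the grasp point. The pads swing forward as they close: fully open they stand 13 mm farther back than shut.
Start: joints at [67.643, 20.225, 93.587, -0, 66.188, -0.138], TCP at [0.236, 0.579, 0.231] pointing down, gripper open.
Joint ranges: [-150.9, 150.9], [-52.94, 120.26], [3.33, 152.33], [-74.26, 254.26], [0, 154.13], [-172.89, 172.89]. Speed limits (degrees/s): [127.2, 127.2, 159.86, 180, 180, 180].

INTERFACE

Orientations are given as [roll, pitch, yaw] about the fixed x, y, z axes, in that order (R = Rz(yaw) Ry(pitch) Rx(roll)).
In Python, from rig import ctrl gives the robot as it stands.
- The arm moves only by the tool jog_arm, never from a script. Its argument "series" is one flat list of numbers, 6 for each row, row after row: the shift along the tool's x, y, z in mm, then the turn, a rotation vector about the tool's x, y, z in degrees. A call has 1 to 10 rows; each row shifts and turns the commanded pose from where the row before left it, along the tool's axes as they then stand; what a row does not reach is not made up. A row lasts 1/8 s, in which the tool goes at most 62.5 mm and 10.7 degrees, less where a joint would pass 70% of its speed; a pose out of reach is approached as far as the arm can. A call is refused whole if a number of a shift passes 62.5 or a number of a turn 10.7, either way. A call with a gripper value outside its range is refused whole. "jaw" is the gripper's target within -1 to 1 (shut at 1, half-way at 0, fully open at -1), set as the call begins (left out, the last holds). The fingers move at their own pace and stop on an object; the grip force is fixed at half the most. Time passes only in rows, so rows that do not move let the fingers close. It gives the time, the measured TCP pose, the force and the opening at its end, in the units of the state.
- ctrl.get_obs(): the state, without advancing time (a new reading comes with each control period).
- ctrl.camera(name): name is "side" or "top"; returns a dict with "color" (400x640x3 uint8, blue, green, red), "z_map" (400x640 float32, m along the optical axis (not along the pixel's ray), 0 where there is no reading), "fx", "fy", "cx", "cy" (pixels), "dist" ([k1, k2, p1, p2, k3] as OpenCV has them; the pictures are not rectified), "position" and "orientation" of the camera in the world. Camera axes: x right, y down, z forward; pixel columns grow to the right and rows downward; lengths in m; the calibration is good to about 2 mm. A picture is of the moment at which its call begins.
- ctrl.job_done(): hands the job in, once; it reports no verdict.
The state is a dict: "clock": time; "q": joint angles; "qvel": joint speeds; "tau": joint torques, N m; "tcp_pos": TCP position; "tool_rot": TCP orientation; "force": force on the tool from outside, world axes, zero at the start; "ft_torque": the same for the moment, N m; "grip_width": finger opening in m.
Only numpy, scipy, OpenCV 4.12 (cv2) and the standard library are available. Lean on these libraries where they do the work, as an engineer would, in place of code of your own. Each camera call takes 0.05 s, during which the arm holds its last target. There are 200 camera calls.

TASK

Put the new supplies lying about on the reed bench away in their row trays, like with like: the new jar of cane in the green tray, the new spool of thread in the red tray, the new reel of wire in the blue tray. Older stock is used first, so in each row the older piece must stand at the front, drawn up to the tray's labelled front end, with the new one behind it; where there is no older piece the new one stands up at the front itself. Leave every piece upright on the floor of its tray, let go, and do not disturb the block of finished reeds.

Things in the scene. Friction and masses are not known exactly. Their poses are not given: they have to be found in the camera images.
- new_jar: New, full glass jar of cane slips with a green screw lid and a round white paper seal on the lid; upright cylinder 46 mm in diameter, 82 mm high, about 140 g. Origin: centre of its underside, z up. Stands on the bench at the start.
- new_spool: New, full spool of red thread with a white paper ring on its top; upright cylinder 42 mm in diameter over its flanges, 62 mm high, about 80 g; the whole height can be gripped like a plain cylinder. Origin: centre of its underside, z up. Stands on the bench at the start.
- new_reel: New reel of brass wire with blue flanges and a white paper ring on its top; upright cylinder 48 mm in diameter, 50 mm high, about 200 g; the whole height can be gripped like a plain cylinder. Origin: centre of its underside, z up. Stands on the bench at the start.
- old_jar: Older, half-empty glass jar of cane slips with a green screw lid, the lid faded and without a seal; upright cylinder 46 mm in diameter, 82 mm high, about 140 g. Origin: centre of its underside, z up. Stands somewhere in the green tray at the start.
- old_spool: Older, partly used spool of red thread with a bare wooden hub and no paper ring on its top; upright cylinder 42 mm in diameter over its flanges, 62 mm high, about 80 g; the whole height can be gripped like a plain cylinder. Origin: centre of its underside, z up. Stands somewhere in the red tray at the start, perhaps already at the front.
- tray_green: Fixed open wooden row tray lined with green felt, green label plate on its front end; outside 152 (x) by 78 (y) by 20 mm high, inside 140 by 66 mm, walls 6 mm, floor 6 mm thick. Stands on a 12 mm wooden board with the two other trays side by side. Origin: centre of its underside; +z up, -x points to its front end (the labelled one, nearest the robot), x runs along the row. For the cane jars.
- tray_red: Fixed open wooden row tray lined with red felt, red label plate on its front end; outside 152 (x) by 78 (y) by 20 mm high, inside 140 by 66 mm, walls 6 mm, floor 6 mm thick. Stands on a 12 mm wooden board with the two other trays side by side. Origin: centre of its underside; +z up, -x points to its front end (the labelled one, nearest the robot), x runs along the row. For the thread spools.
- tray_blue: Fixed open wooden row tray lined with blue felt, blue label plate on its front end; outside 152 (x) by 78 (y) by 20 mm high, inside 140 by 66 mm, walls 6 mm, floor 6 mm thick. Stands on a 12 mm wooden board with the two other trays side by side. Origin: centre of its underside; +z up, -x points to its front end (the labelled one, nearest the robot), x runs along the row. For the wire reel; empty at the start.
- reed_block: Loose dark wooden block, 50 (x) by 110 (y) by 24 mm, with four finished red-bound reeds standing on pins to 84 mm height, about 220 g: to be left alone. Origin: centre of its underside, z up.

How it is judged:
By the outcome, as a careful person would: the job done as asked, in the order asked, and still so for the second after the job is handed in, with the robot touching nothing.
It also fails if it takes over 96 s, if anything falls off the work surface, if the arm or the gripper's body presses on something with over 40 N, if the wrist force passes 120 N, or if a joint passes its speed limit or range.

## Working session

There is one attempt and no reset: what is moved stays moved. The work goes in short steps, Python scripts to look and compute and a tool call to move; the robot and the scene stay as the last step left them, time stands still between calls to the robot, and variables do not carry over. Pictures are saved under pics/ and viewed, about 12 in all and at most 16, crops included, and the job is handed in when it is done.

Besides the shell and the picture viewer there is one more tool, called after "Call:" as name(argument=value, ...) on one line, values as JSON. jog_arm: Moves the arm, as the interface text tells. Its arguments: {"type":"object","properties":{"series":{"type":"array"},"jaw":{"type":"number"}},"required":["series"]}

```bash
mkdir -p pics
python3 - <<'E'
from rig import ctrl
import cv2,numpy as np,pickle
o=ctrl.get_obs();print(o, ctrl.tcp_to_grasp)
d={}
for n in("top","side"):
    c=ctrl.camera(n);d[n]=c;cv2.imwrite(f"pics/{n}0.png",c["color"]);print(n,c["position"],c["orientation"],c["fx"],c["cx"],c["dist"])
pickle.dump(d,open("c0.pkl","wb"))
E
```

```text
{'clock': 0.0, 'q': array([ 6.76429669e+01,  2.02625440e+01,  9.36314456e+01,  2.35823089e-04,
        6.61886372e+01, -1.37536606e-01]), 'qvel': array([-0.04919341,  0.06673378,  0.02078922, -0.01943208, -0.0328094 ,
        0.0476834 ]), 'tau': array([-2.83337533e-03, -6.05227804e+01, -3.42066443e+01,  7.06062963e-06,
        9.32101335e-03,  8.14049116e-06]), 'tcp_pos': array([0.23615435, 0.57812201, 0.23054337]), 'tool_rot': array([-1.79917374e+02, -4.13954400e-04,  1.57780408e+02]), 'force': array([ 0.4433604 , -0.53133701, -0.23113411]), 'ft_torque': array([ 0.00559202, -0.04405516, -0.00452496]), 'grip_width': 0.08547649532825558} -0.0187
top [0.37114234 0.00413962 1.02251025] [-169.18538209    0.17067555  -90.82503499] 459.26708093944825 318.24949319813925 [-0.04413516  0.          0.          0.          0.        ]
side [ 0.3793444  -0.78189774  0.75750852] [-130.8553884     1.26178529  -14.20183312] 442.3404222233025 320.96568601132367 [-0.06971804  0.          0.          0.          0.        ]
```

View pics/top0.png

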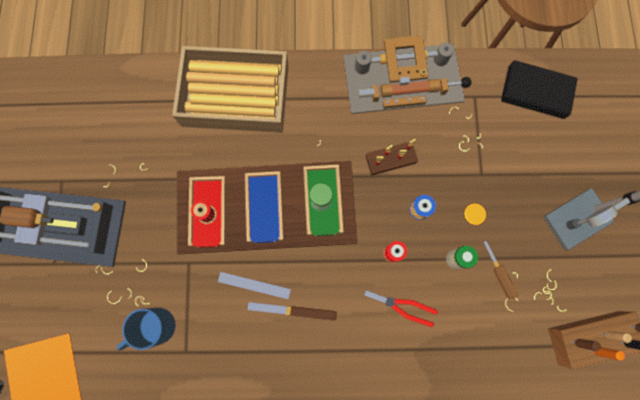

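View pics/side0.png

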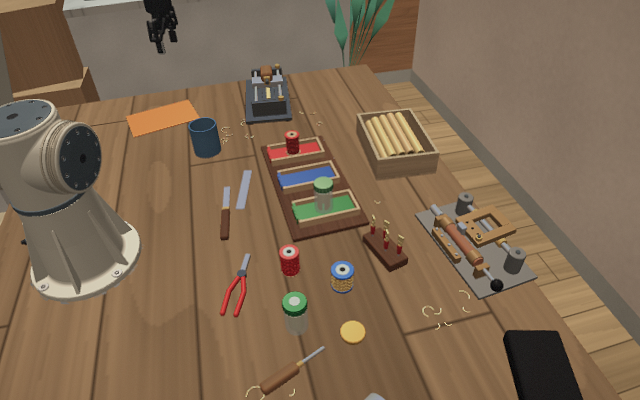

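The top view shows the red, blue and green trays at (206,211), (264,207) and (323,200), with their front ends towards the bottom of the picture. The old spool is at (204,212) and the old jar at (320,196). The new reel is at (424,206), the new spool at (396,250), the new jar at (466,257) and the reed block at (391,158). The side view agrees.

```bash
cat > h.py <<'E'
import cv2,numpy as np
from scipy.spatial.transform import Rotation as R
def cloud(c):
    v,u=np.mgrid[0:400,0:640];K=np.array([[c["fx"],0,c["cx"]],[0,c["fy"],c["cy"]],[0,0,1]])
    p=cv2.undistortPoints(np.stack([u.ravel(),v.ravel()],1).astype(np.float32)[:,None],K,np.array(c["dist"]))[:,0]
    d=np.c_[p,np.ones(len(p))]
    M=R.from_euler("xyz",c["orientation"],degrees=True).as_matrix()
    r=(d@M.T).reshape(400,640,3);o=np.array(c["position"])
    return o+r*c["z_map"][...,None],r,o
def plane(r,o,z): return o+r*((z-o[2])/r[...,2])[...,None]
def top(c,seed,z,rad,tol=.006):
    """centre and radius of the flat top at height z near world xy seed"""
    P,r,o=cloud(c);Q=plane(r,o,z)
    m=(abs(P[...,2]-z)<tol)&(np.hypot(*(Q[...,:2]-seed).transpose(2,0,1))<rad)
    q=Q[m][:,:2].astype(np.float32)
    if len(q)<10: return None,len(q)
    (ctr,rr)=cv2.minEnclosingCircle(q);return np.array(ctr).round(4),q.mean(0).round(4),round(rr*1e3,1),len(q),P[m][:,2].mean().round(4)
E
python3 - <<'E'
import pickle;from h import *
d=pickle.load(open("c0.pkl","rb"))
P,r,o=cloud(d["top"])
S={"new_jar":(466,257,.082),"new_spool":(396,250,.062),"new_reel":(424,206,.05),"old_jar":(320,193,.1),"old_spool":(204,212,.08)}
for n,(u,v,z) in S.items():
    seed=plane(r,o,z)[v,u,:2]
    print(n,seed.round(3),P[v,u].round(3))
    for k in d: print("   ",k,top(d[k],seed,z,.035))
hsv=cv2.cvtColor(d["top"]["color"],cv2.COLOR_BGR2HSV)
for n,(u0,u1),h in(("red",(185,230),(0,6)),("blue",(244,285),(110,125)),("green",(302,345),(50,70))):
    H=hsv[...,0];m=((H>=h[0])&(H<=h[1])&(hsv[...,1]>150)).astype(np.uint8);m[:160]=0;m[260:]=0;m[:,:u0]=0;m[:,u1:]=0
    Q=plane(r,o,.018)
    # low-lying felt only
    m&=(abs(P[...,2]-.018)<.012).astype(np.uint8)
    q=Q[m>0][:,:2].astype(np.float32)
    b=cv2.minAreaRect(q*1000);print(n,b,P[m>0][:,2].mean(), np.percentile(q,[1,99],axis=0).round(3).tolist())
m=(P[...,2]>.015)&(P[...,2]<.03);m[:140]=0;m[180:]=0;m[:,:360]=0;m[:,425:]=0
print("reed",cv2.minAreaRect(plane(r,o,.024)[m][:,:2].astype(np.float32)*1000))
# board / rim
for y in(0,):
  m=abs(P[...,2]-.032)<.004; m[:155]=0;m[260:]=0;m[:,:175]=0;m[:,360:]=0
  for a,b in((180,232),(238,290),(298,350)):
    mm=m.copy();mm[:,:a]=0;mm[:,b:]=0
    print("rim",cv2.minAreaRect(plane(r,o,.032)[mm][:,:2].astype(np.float32)*1000))
E
```

```text
new_jar [ 0.435 -0.297] [ 0.435 -0.297  0.08 ]
    top (array([ 0.4363, -0.2975]), array([ 0.4357, -0.2975], dtype=float32), 24.2, 409, np.float64(0.0818))
    side (array([ 0.4373, -0.2995]), array([ 0.4361, -0.2995], dtype=float32), 25.8, 458, np.float64(0.0827))
new_spool [ 0.453 -0.157] [ 0.453 -0.157  0.063]
    top (array([ 0.4521, -0.1591]), array([ 0.4522, -0.159 ], dtype=float32), 20.9, 310, np.float64(0.062))
    side (array([ 0.4509, -0.1579]), array([ 0.4516, -0.158 ], dtype=float32), 24.1, 257, np.float64(0.0635))
new_reel [ 0.548 -0.224] [ 0.548 -0.224  0.05 ]
    top (array([ 0.5498, -0.2247]), array([ 0.5499, -0.2242], dtype=float32), 23.7, 357, np.float64(0.05))
    side (array([ 0.5468, -0.2228]), array([ 0.5482, -0.2235], dtype=float32), 26.5, 368, np.float64(0.0515))
old_jar [0.569 0.   ] [0.569 0.    0.101]
    top (array([ 0.5675, -0.0014]), array([ 0.5676, -0.0013], dtype=float32), 23.4, 386, np.float64(0.0998))
    side (array([ 0.564 , -0.0049]), array([ 0.5645, -0.003 ], dtype=float32), 28.2, 224, np.float64(0.1))
old_spool [0.537 0.243] [0.536 0.243 0.083]

[... 407 characters left out ...]
9316406), (146.622802734375, 60.93049240112305), 2.4030983448028564) 0.018326080265780285 [[0.483, 0.096], [0.626, 0.157]]
green ((568.0245361328125, -5.452323913574219), (145.74609375, 59.32640838623047), 2.498107433319092) 0.018337563937612298 [[0.504, -0.036], [0.638, 0.025]]
reed ((666.17578125, -163.29339599609375), (51.34674072265625, 110.51846313476562), 14.631172180175781)
rim ((548.2255249023438, 251.0850067138672), (155.6447296142578, 79.27165985107422), 1.3628236055374146)
rim ((556.5376586914062, 124.8485107421875), (155.40126037597656, 78.30902862548828), 2.3905012607574463)
rim ((570.2391357421875, -6.246604919433594), (155.06723022460938, 77.9620590209961), 2.5396156311035156)
```

Run:
```python
import pickle,cv2,numpy as np
d=pickle.load(open("c0.pkl","rb"))
a=cv2.resize(d["top"]["color"][150:270,170:490],None,fx=2.5,fy=2.5,interpolation=cv2.INTER_CUBIC)
cv2.imwrite("pics/crop.png",a)
```

```text
(no output)
```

View pics/crop.png

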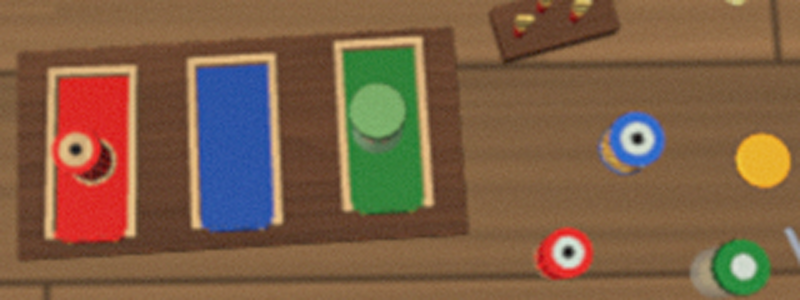

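The crop confirms that each tray holds what I expected and that the blue one is empty. Measured heights and radii match the given sizes. The tray rims give yaws of about 1.4 to 2.5°, so I'll use a tool yaw of 182° throughout, which puts the jaws across the rows. I'll start with the old spool.

```bash
cat > go.py <<'E'
import sys,numpy as np
from rig import ctrl
from scipy.spatial.transform import Rotation as R
t=[float(a) for a in sys.argv[1:4]]; o=ctrl.get_obs()
T=R.from_euler("xyz",o["tool_rot"],degrees=True);G=R.from_euler("xyz",[180,0,182],degrees=True)
print("clock",o["clock"],"tcp",o["tcp_pos"].round(4),"rot",o["tool_rot"].round(2),"F",o["force"].round(1),"w",round(o["grip_width"]*1e3,1))
print("tool shift mm",(T.inv().apply(np.array(t)-o["tcp_pos"])*1e3).round(1),"turn",(T.inv()*G).as_rotvec(degrees=True).round(2))
E
python3 - <<'E'
import numpy as np
for n,c,y,l in(("red",(549.7,251.1),1.4,(-46,10)),("blue",(558,124.9),2.4,(-43,)),("green",(571.7,-6.2),2.5,(-44,15))):
    a=np.radians(y)
    for s in l+(-70,): print(n,s,np.round([c[0]+s*np.cos(a),c[1]+s*np.sin(a)],1))
E
```

```text
red -46 [503.7 250. ]
red 10 [559.7 251.3]
red -70 [479.7 249.4]
blue -43 [515.  123.1]
blue -70 [488.1 122. ]
green -44 [527.7  -8.1]
green 15 [586.7  -5.5]
green -70 [501.8  -9.3]
```

Call:
jog_arm(series=[0,0,0,0,0,-8,0,0,0,0,0,-8,0,0,0,0,0,-8,-35,-40,8,0,0,0,-35,-40,8,0,0,0,-35,-40,8,0,0,0,-35,-40,8,0,0,0,-35,-40,8,0,0,0,-35,-40,8,0,0,0,-35,-40,8,0,0,0], jaw=-1)

```text
clock: 1.35
tcp_pos: [0.4908, 0.3049, 0.1749]
tool_rot: [-180.0, -0.0, -178.2]
force: [0.7, 0.7, -1.1]
grip_width: 0.0851
```

```bash
python3 go.py .542 .252 .04
```

```text
clock 1.35 tcp [0.4908 0.3049 0.1749] rot [-1.7999e+02 -1.0000e-02 -1.7822e+02] F [ 0.7  0.7 -1.1] w 85.1
tool shift mm [-49.6 -54.4 134.9] turn [-0.01 -0.01 -0.22]
```

Call:
jog_arm(series=[-25,-27,10,0,0,0,-25,-27,10,0,0,0,0,0,30,0,0,0,0,0,30,0,0,0,0,0,30,0,0,0,0,0,25,0,0,0,0,0,0,0,0,0])

```text
clock: 2.22
tcp_pos: [0.54, 0.2531, 0.0383]
tool_rot: [-179.9, -0.2, -178.2]
force: [0.6, -0.1, -0.7]
grip_width: 0.0852
```

```bash
python3 go.py .542 .252 .04
python3 - <<'E'
from rig import ctrl;import cv2
c=ctrl.camera("side");cv2.imwrite("pics/s1.png",cv2.resize(c["color"][90:220,200:360],None,fx=4,fy=4))
E
```

```text
clock 2.225 tcp [0.54   0.2531 0.0383] rot [-179.9    -0.23 -178.22] F [ 0.6 -0.1 -0.7] w 85.2
tool shift mm [-2.  -1.2 -1.7] turn [-0.1  -0.23 -0.22]
```

View pics/s1.png

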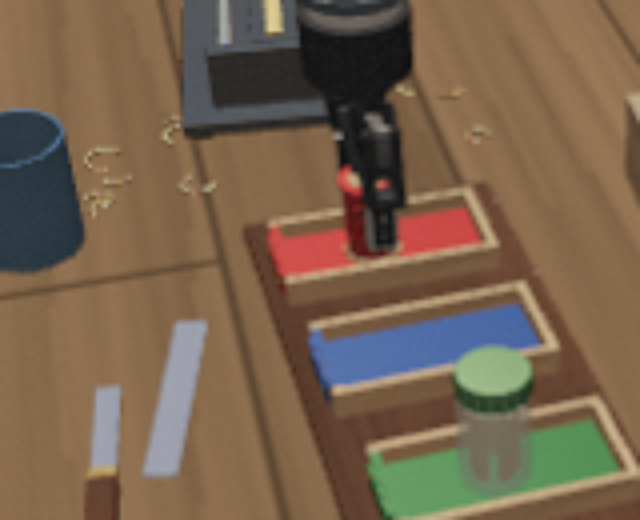

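The fingers straddle the old spool above the tray walls. I'll close them now.

Call:
jog_arm(series=[-2,-1,0,0,0,0,0,0,0,0,0,0,0,0,0,0,0,0,0,0,0,0,0,0,0,0,0,0,0,0,0,0,0,0,0,0,0,0,0,0,0,0,0,0,0,0,0,0], jaw=1)

```text
clock: 3.28
tcp_pos: [0.5444, 0.2533, 0.0415]
tool_rot: [180.0, 0.1, -178.2]
force: [-0.1, -0.7, 5.6]
grip_width: 0.0409
```

```bash
python3 go.py .504 .250 .04
```

```text
clock 3.275 tcp [0.5444 0.2533 0.0415] rot [ 1.7996e+02  1.0000e-01 -1.7822e+02] F [-0.1 -0.7  5.6] w 40.9
tool shift mm [40.5 -2.   1.4] turn [ 0.04  0.1  -0.22]
```

Call:
jog_arm(series=[0,0,-5,0,0,0,13,-1,0,0,0,0,13,-1,0,0,0,0,12,0,0,0,0,0,0,0,0,0,0,0,0,0,0,0,0,0,0,0,0,0,0,0])

```text
clock: 4.15
tcp_pos: [0.5061, 0.2499, 0.0453]
tool_rot: [180.0, 0.0, -178.2]
force: [0.1, -0.0, -0.9]
grip_width: 0.0408
```

```bash
python3 go.py .504 .250 .04
python3 - <<'E'
from rig import ctrl;import cv2;from h import *
c=ctrl.camera("side");cv2.imwrite("pics/s2.png",cv2.resize(c["color"][90:220,200:360],None,fx=4,fy=4))
E
```

```text
clock 4.15 tcp [0.5061 0.2499 0.0453] rot [ 1.7999e+02  2.0000e-02 -1.7822e+02] F [ 0.1 -0.  -0.9] w 40.8
tool shift mm [2.1 0.1 5.3] turn [ 0.01  0.02 -0.22]
```

View pics/s2.png

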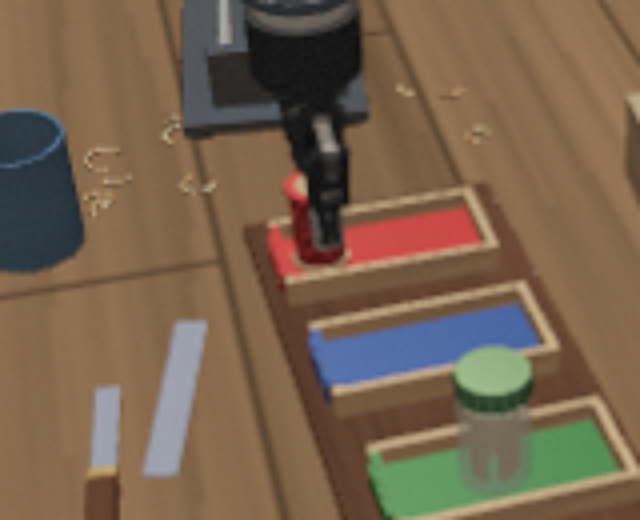

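Call:
jog_arm(series=[2,0,0,0,0,0,0,0,0,0,0,0,0,0,0,0,0,0])

```text
clock: 4.58
tcp_pos: [0.5037, 0.2497, 0.0453]
tool_rot: [180.0, -0.0, -178.2]
force: [-0.1, -0.3, -1.0]
grip_width: 0.0407
```

Call:
jog_arm(series=[1,0,0,0,0,0,0,0,0,0,0,0])

```text
clock: 4.82
tcp_pos: [0.5026, 0.2497, 0.0453]
tool_rot: [-180.0, -0.0, -178.2]
force: [0.2, -0.8, -0.7]
grip_width: 0.041
```

Call:
jog_arm(series=[1,0,0,0,0,0,0,0,0,0,0,0])

```text
clock: 5.08
tcp_pos: [0.5024, 0.2498, 0.0455]
tool_rot: [180.0, 0.1, -178.2]
force: [4.1, -0.8, -2.1]
grip_width: 0.0404
```

Call:
jog_arm(series=[1,0,0,0,0,0,0,0,0,0,0,0])

```text
clock: 5.32
tcp_pos: [0.5021, 0.2499, 0.0456]
tool_rot: [180.0, 0.2, -178.2]
force: [6.2, -2.2, -3.3]
grip_width: 0.0408
```

It touched the front wall at TCP x = 0.5024, as predicted. I'll back off 2 mm, lower it and release.

Call:
jog_arm(series=[-2.5,0,0,0,0,0,0,0,3,0,0,0,0,0,1,0,0,0,0,0,0,0,0,0])

```text
clock: 5.82
tcp_pos: [0.5026, 0.2496, 0.0415]
tool_rot: [-180.0, -0.1, -178.2]
force: [-2.4, -0.4, 6.4]
grip_width: 0.0408
```

Call:
jog_arm(series=[0,0,0,0,0,0,0,0,0,0,0,0,0,0,0,0,0,0,0,0,0,0,0,0,0,0,0,0,0,0,0,0,-10,0,0,0,0,0,-40,0,0,0,0,0,-50,0,0,0], jaw=-1)

```text
clock: 6.82
tcp_pos: [0.5026, 0.2494, 0.1422]
tool_rot: [-180.0, -0.1, -178.2]
force: [0.8, 0.7, 0.1]
grip_width: 0.0854
```

```bash
python3 go.py .567 -.002 .15
```

```text
clock 6.825 tcp [0.5026 0.2494 0.1422] rot [-1.7996e+02 -9.0000e-02 -1.7822e+02] F [0.8 0.7 0.1] w 85.4
tool shift mm [ -56.6 -253.3   -7.7] turn [-0.04 -0.09 -0.22]
```

Call:
jog_arm(series=[-11,-50,-2,0,0,0,-11,-50,-2,0,0,0,-11,-51,-2,0,0,0,-12,-51,-2,0,0,0,-12,-51,0,0,0,0,0,0,0,0,0,0,0,0,0,0,0,0])

```text
clock: 7.7
tcp_pos: [0.5679, -0.0013, 0.1496]
tool_rot: [180.0, 0.0, -178.3]
force: [-0.2, -0.2, 0.6]
grip_width: 0.0855
```

```bash
python3 go.py .567 -.002 .054
python3 - <<'E'
from rig import ctrl;from h import *
c=ctrl.camera("top");s=ctrl.camera("side")
print(top(c,(.5007,.2495),.08,.035),top(s,(.5007,.2495),.08,.03))
E
```

```text
clock 7.7 tcp [ 0.5679 -0.0013  0.1496] rot [ 179.98    0.   -178.28] F [-0.2 -0.2  0.6] w 85.5
tool shift mm [ 0.9 -0.7 95.6] turn [ 0.02  0.   -0.28]
(array([0.5007, 0.2477]), array([0.5006, 0.2477], dtype=float32), 21.1, 318, np.float64(0.0798)) (array([0.4994, 0.2456]), array([0.4998, 0.2464], dtype=float32), 24.4, 119, np.float64(0.0806))
```

The old spool stands upright at the front, at x = 0.5007, about 1 mm or less from the wall. Next is the old jar.

Call:
jog_arm(series=[0.5,0,30,0,0,0,0,0,30,0,0,0,0,0,25,0,0,0,0,0,10,0,0,0,0,0,0,0,0,0])

```text
clock: 8.43
tcp_pos: [0.5672, -0.0007, 0.0541]
tool_rot: [180.0, -0.1, -178.2]
force: [-0.7, -0.3, 0.2]
grip_width: 0.0857
```

Call:
jog_arm(series=[0,0,0,0,0,0,0,0,0,0,0,0,0,0,0,0,0,0,0,0,0,0,0,0,0,0,0,0,0,0,0,0,0,0,0,0], jaw=1)

```text
clock: 9.18
tcp_pos: [0.5683, -0.0014, 0.0554]
tool_rot: [180.0, 0.1, -178.2]
force: [-0.5, 1.3, 6.0]
grip_width: 0.0447
```

```bash
python3 go.py .527 -.008 .058
```

```text
clock 9.175 tcp [ 0.5683 -0.0014  0.0554] rot [ 1.7999e+02  1.0000e-01 -1.7823e+02] F [-0.5  1.3  6. ] w 44.7
tool shift mm [41.5 -5.3 -2.6] turn [ 0.    0.1  -0.23]
```

Call:
jog_arm(series=[0,0,-5,0,0,0,13,-2,0,0,0,0,13,-2,0,0,0,0,13,-1.5,0,0,0,0,0,0,0,0,0,0,0,0,0,0,0,0])

```text
clock: 9.93
tcp_pos: [0.5291, -0.0081, 0.0595]
tool_rot: [-180.0, 0.0, -178.2]
force: [0.3, -0.6, -1.2]
grip_width: 0.045
```

Call:
jog_arm(series=[1.5,0,0,0,0,0,0,0,0,0,0,0,0,0,0,0,0,0])

```text
clock: 10.3
tcp_pos: [0.5273, -0.0081, 0.0592]
tool_rot: [-180.0, 0.0, -178.2]
force: [-0.6, -0.9, -1.2]
grip_width: 0.045
```

Call:
jog_arm(series=[1,0,0,0,0,0,0,0,0,0,0,0,0,0,0,0,0,0])

```text
clock: 10.68
tcp_pos: [0.5262, -0.0082, 0.0593]
tool_rot: [-180.0, 0.0, -178.2]
force: [-0.5, -0.5, -1.7]
grip_width: 0.0447
```

Call:
jog_arm(series=[1,0,0,0,0,0,0,0,0,0,0,0])

```text
clock: 10.92
tcp_pos: [0.5251, -0.0082, 0.0593]
tool_rot: [180.0, -0.0, -178.2]
force: [-0.0, 0.1, -1.2]
grip_width: 0.0451
```

Call:
jog_arm(series=[1,0,0,0,0,0,0,0,0,0,0,0])

```text
clock: 11.18
tcp_pos: [0.5245, -0.0082, 0.0594]
tool_rot: [-180.0, 0.0, -178.2]
force: [1.5, 0.2, -1.7]
grip_width: 0.045
```

Call:
jog_arm(series=[-1.5,0,0,0,0,0,0,0,3,0,0,0,0,0,1,0,0,0,0,0,0,0,0,0])

```text
clock: 11.68
tcp_pos: [0.5255, -0.0082, 0.0554]
tool_rot: [-180.0, -0.0, -178.2]
force: [-1.0, 0.4, 4.3]
grip_width: 0.0447
```

Call:
jog_arm(series=[0,0,0,0,0,0,0,0,0,0,0,0,0,0,0,0,0,0,0,0,0,0,0,0,0,0,0,0,0,0,0,0,-10,0,0,0,0,0,-40,0,0,0,0,0,-45,0,0,0,0,0,-20,0,0,0], jaw=-1)

```text
clock: 12.8
tcp_pos: [0.527, -0.0082, 0.1735]
tool_rot: [-180.0, 0.2, -178.2]
force: [0.9, -0.5, 0.1]
grip_width: 0.0856
```

```bash
python3 go.py .452 -.1585 .14
```

```text
clock 12.8 tcp [ 0.527  -0.0082  0.1735] rot [-179.99    0.22 -178.22] F [ 0.9 -0.5  0.1] w 85.6
tool shift mm [  79.7 -147.9   33.3] turn [-0.01  0.22 -0.22]
```

Now the new spool. Its TCP height is about 0.022 on the bench and 0.040 in the tray.

Call:
jog_arm(series=[20,-37,8,0,0,0,20,-37,8,0,0,0,20,-37,8,0,0,0,20,-37,9,0,0,0,0,0,0,0,0,0,0,0,0,0,0,0])

```text
clock: 13.55
tcp_pos: [0.4508, -0.1586, 0.1379]
tool_rot: [-180.0, 0.1, -178.3]
force: [-0.2, 0.9, 0.6]
grip_width: 0.0855
```

```bash
python3 go.py .452 -.1585 .022
python3 - <<'E'
from rig import ctrl;from h import *
c=ctrl.camera("top");s=ctrl.camera("side")
print(top(c,(.525,-.008),.1,.035),top(s,(.525,-.008),.1,.035))
cv2.imwrite("pics/t3.png",c["color"])
E
```

```text
clock 13.55 tcp [ 0.4508 -0.1586  0.1379] rot [-1.8000e+02  5.0000e-02 -1.7827e+02] F [-0.2  0.9  0.6] w 85.5
tool shift mm [ -1.1   0.  115.9] turn [-0.    0.05 -0.27]
(array([ 0.5253, -0.0099]), array([ 0.5251, -0.0099], dtype=float32), 23.4, 392, np.float64(0.0997)) (array([ 0.5231, -0.0109]), array([ 0.5226, -0.0114], dtype=float32), 25.7, 232, np.float64(0.1))
```

View pics/t3.png

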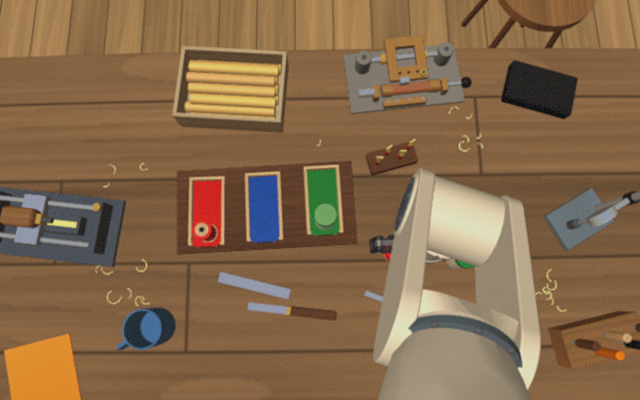

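The picture shows the old spool at (206,232) and the old jar at (325,216), both upright at the front of their trays. The arm is over the new spool.

Call:
jog_arm(series=[-1,0,30,0,0,0,0,0,30,0,0,0,0,0,30,0,0,0,0,0,20,0,0,0,0,0,5,0,0,0,0,0,0,0,0,0,0,0,0,0,0,0])

```text
clock: 14.52
tcp_pos: [0.4522, -0.1586, 0.0231]
tool_rot: [-180.0, 0.1, -178.2]
force: [-0.0, -0.7, -0.1]
grip_width: 0.0854
```

Call:
jog_arm(series=[0,0,0,0,0,0,0,0,0,0,0,0,0,0,0,0,0,0,0,0,0,0,0,0,0,0,0,0,0,0,0,0,0,0,0,0,0,0,0,0,0,0], jaw=1)

```text
clock: 15.4
tcp_pos: [0.4516, -0.1587, 0.0228]
tool_rot: [-180.0, 0.0, -178.2]
force: [-1.9, 1.6, 8.2]
grip_width: 0.0408
```

Call:
jog_arm(series=[0,0,-10,0,0,0,0,0,-40,0,0,0,0,0,-45,0,0,0,0,0,-45,0,0,0,0,0,-30,0,0,0,0,0,0,0,0,0])

```text
clock: 16.15
tcp_pos: [0.4527, -0.1591, 0.1949]
tool_rot: [-179.9, 0.3, -178.2]
force: [-0.3, -0.0, -0.4]
grip_width: 0.0408
```

```bash
python3 go.py .570 .2505 .19
```

```text
clock 16.15 tcp [ 0.4527 -0.1591  0.1949] rot [-179.89    0.27 -178.22] F [-0.3 -0.  -0.4] w 40.8
tool shift mm [-129.9  405.8    4.7] turn [-0.11  0.27 -0.22]
```

Call:
jog_arm(series=[-15,51,0,0,0,0,-15,51,0,0,0,0,-15,51,0,0,0,0,-15,51,0,0,0,0,-15,51,0,0,0,0,-15,51,0,0,0,0,-15,51,0,0,0,0,-15,51,0,0,0,0,0,0,0,0,0,0,0,0,0,0,0,0])

```text
clock: 17.4
tcp_pos: [0.5575, 0.2524, 0.1908]
tool_rot: [-179.9, -0.1, -178.2]
force: [0.5, 0.1, -0.9]
grip_width: 0.0408
```

```bash
python3 go.py .562 .2515 .0413
```

```text
clock 17.4 tcp [0.5575 0.2524 0.1908] rot [-1.7992e+02 -1.5000e-01 -1.7818e+02] F [ 0.5  0.1 -0.9] w 40.8
tool shift mm [ -4.8  -0.8 149.5] turn [-0.08 -0.15 -0.18]
```

Call:
jog_arm(series=[-4,-1,40,0,0,0,0,0,40,0,0,0,0,0,35,0,0,0,0,0,20,0,0,0,0,0,8,0,0,0,0,0,0,0,0,0,0,0,0,0,0,0])

```text
clock: 18.27
tcp_pos: [0.5635, 0.2524, 0.0505]
tool_rot: [180.0, 0.1, -178.2]
force: [0.3, -0.2, -0.9]
grip_width: 0.0413
```

Call:
jog_arm(series=[0,0,5,0,0,0,0,0,2,0,0,0,0,0,0,0,0,0,0,0,0,0,0,0])

```text
clock: 18.77
tcp_pos: [0.5627, 0.2521, 0.0423]
tool_rot: [-180.0, 0.0, -178.2]
force: [0.4, 0.2, -0.6]
grip_width: 0.0411
```

Call:
jog_arm(series=[0,0,1,0,0,0,0,0,1,0,0,0,0,0,0,0,0,0])

```text
clock: 19.15
tcp_pos: [0.5627, 0.2521, 0.0409]
tool_rot: [180.0, 0.0, -178.2]
force: [-2.1, -0.8, 6.0]
grip_width: 0.0409
```

It's down on the tray floor, so I'll release it and go for the new jar.

Call:
jog_arm(series=[0,0,0,0,0,0,0,0,0,0,0,0,0,0,0,0,0,0,0,0,0,0,0,0,0,0,0,0,0,0,0,0,-10,0,0,0,0,0,-40,0,0,0,0,0,-45,0,0,0,0,0,-40,0,0,0,0,0,0,0,0,0], jaw=-1)

```text
clock: 20.4
tcp_pos: [0.5648, 0.253, 0.1797]
tool_rot: [179.8, 0.4, -178.2]
force: [0.9, -0.9, 0.4]
grip_width: 0.0854
```

```bash
python3 go.py .436 -.298 .16
python3 - <<'E'
from rig import ctrl;from h import *
s=ctrl.camera("side")
print(top(s,(.5007,.2495),.08,.03),top(s,(.562,.25),.08,.03))
E
```

```text
clock 20.4 tcp [0.5648 0.253  0.1797] rot [ 179.85    0.37 -178.22] F [ 0.9 -0.9  0.4] w 85.4
tool shift mm [ 146.  -546.8   17.3] turn [ 0.15  0.37 -0.22]
(array([0.4989, 0.2461]), array([0.5   , 0.2463], dtype=float32), 23.9, 118, np.float64(0.0804)) (array([0.5627, 0.2483]), array([0.5613, 0.2482], dtype=float32), 24.6, 107, np.float64(0.0802))
```

Call:
jog_arm(series=[14,-54,1,0,0,0,14,-54,1,0,0,0,15,-55,1,0,0,0,15,-55,1,0,0,0,15,-55,1,0,0,0,15,-55,1,0,0,0,15,-55,1,0,0,0,15,-55,1,0,0,0,15,-55,1,0,0,0,13,-54,1,0,0,0])

```text
clock: 21.7
tcp_pos: [0.4323, -0.3006, 0.1643]
tool_rot: [179.9, -0.1, -178.2]
force: [0.7, -0.2, -0.4]
grip_width: 0.0853
```

Call:
jog_arm(series=[0,0,0,0,0,0,0,0,0,0,0,0])

```text
clock: 21.95
tcp_pos: [0.4329, -0.2986, 0.1643]
tool_rot: [179.9, -0.1, -178.3]
force: [0.6, -0.0, 0.0]
grip_width: 0.0856
```

```bash
python3 go.py .436 -.298 .037
```

```text
clock 21.95 tcp [ 0.4329 -0.2986  0.1643] rot [ 1.7991e+02 -9.0000e-02 -1.7828e+02] F [ 0.6 -0.   0. ] w 85.6
tool shift mm [ -3.3   0.3 127.3] turn [ 0.09 -0.09 -0.28]
```

Call:
jog_arm(series=[-3,0,35,0,0,0,0,0,35,0,0,0,0,0,30,0,0,0,0,0,20,0,0,0,0,0,7,0,0,0,0,0,0,0,0,0,0,0,0,0,0,0])

```text
clock: 22.82
tcp_pos: [0.4373, -0.2991, 0.0391]
tool_rot: [-180.0, 0.1, -178.2]
force: [-1.3, 1.3, -0.6]
grip_width: 0.0851
```

Call:
jog_arm(series=[0,0,0,0,0,0,0,0,0,0,0,0,0,0,0,0,0,0,0,0,0,0,0,0,0,0,0,0,0,0,0,0,0,0,0,0,0,0,0,0,0,0], jaw=1)

```text
clock: 23.7
tcp_pos: [0.4369, -0.2993, 0.0389]
tool_rot: [-180.0, 0.0, -178.2]
force: [-1.2, 1.0, 6.5]
grip_width: 0.0446
```

Call:
jog_arm(series=[0,0,-10,0,0,0,0,0,-40,0,0,0,0,0,-45,0,0,0,0,0,-45,0,0,0,0,0,-30,0,0,0,0,0,0,0,0,0,0,0,0,0,0,0])

```text
clock: 24.58
tcp_pos: [0.4361, -0.2987, 0.2076]
tool_rot: [180.0, -0.0, -178.2]
force: [-0.1, 0.7, -1.6]
grip_width: 0.0448
```

```bash
python3 go.py .590 -.004 .205
```

```text
clock 24.575 tcp [ 0.4361 -0.2987  0.2076] rot [ 1.7997e+02 -5.0000e-02 -1.7822e+02] F [-0.1  0.7 -1.6] w 44.8
tool shift mm [-163.   289.8    2.6] turn [ 0.03 -0.05 -0.22]
```

Call:
jog_arm(series=[-23,41,0,0,0,0,-23,41,0,0,0,0,-23,42,0,0,0,0,-23,42,0,0,0,0,-23,42,0,0,0,0,-24,41,0,0,0,0,-24,41,0,0,0,0,0,0,0,0,0,0,0,0,0,0,0,0,0,0,0,0,0,0])

```text
clock: 25.82
tcp_pos: [0.5898, -0.0051, 0.2076]
tool_rot: [-180.0, -0.1, -178.3]
force: [-0.2, -0.4, -1.1]
grip_width: 0.0449
```

```bash
python3 go.py .588 -.004 .0569
```

```text
clock 25.825 tcp [ 0.5898 -0.0051  0.2076] rot [-1.7999e+02 -9.0000e-02 -1.7828e+02] F [-0.2 -0.4 -1.1] w 44.9
tool shift mm [  1.5   1.2 150.7] turn [-0.01 -0.09 -0.28]
```

Call:
jog_arm(series=[0,1,40,0,0,0,0,0,40,0,0,0,0,0,35,0,0,0,0,0,20,0,0,0,0,0,8,0,0,0,0,0,0,0,0,0,0,0,3,0,0,0,0,0,0,0,0,0,0,0,0,0,0,0])

```text
clock: 26.95
tcp_pos: [0.5909, -0.0032, 0.0628]
tool_rot: [-180.0, 0.0, -178.2]
force: [-0.7, 0.0, -0.9]
grip_width: 0.0447
```

Call:
jog_arm(series=[0,0,2,0,0,0,0,0,1,0,0,0,0,0,0,0,0,0])

```text
clock: 27.32
tcp_pos: [0.5905, -0.0032, 0.0591]
tool_rot: [180.0, -0.0, -178.2]
force: [0.0, -0.2, -0.3]
grip_width: 0.0447
```

Call:
jog_arm(series=[0,0,1,0,0,0,0,0,1,0,0,0,0,0,0,0,0,0])

```text
clock: 27.7
tcp_pos: [0.5905, -0.0032, 0.0572]
tool_rot: [180.0, -0.0, -178.2]
force: [-0.5, -1.1, -1.5]
grip_width: 0.0446
```

Call:
jog_arm(series=[0,0,1,0,0,0,0,0,0,0,0,0])

```text
clock: 27.95
tcp_pos: [0.5907, -0.0032, 0.0569]
tool_rot: [180.0, 0.0, -178.2]
force: [-2.0, -0.1, 5.6]
grip_width: 0.0449
```

It's on the floor, so I'll release it and go for the new reel.

Call:
jog_arm(series=[0,0,0,0,0,0,0,0,0,0,0,0,0,0,0,0,0,0,0,0,0,0,0,0,0,0,0,0,0,0,0,0,-10,0,0,0,0,0,-40,0,0,0,0,0,-45,0,0,0,0,0,-30,0,0,0,0,0,0,0,0,0], jaw=-1)

```text
clock: 29.2
tcp_pos: [0.5924, -0.0032, 0.1846]
tool_rot: [-180.0, 0.3, -178.2]
force: [0.9, -0.2, -1.8]
grip_width: 0.0853
```

```bash
python3 go.py .549 -.2245 .16
python3 - <<'E'
from rig import ctrl;from h import *
c=ctrl.camera("top");s=ctrl.camera("side")
for k in(c,s):print(top(k,(.549,-.224),.05,.035),top(k,(.525,-.01),.1,.03),top(k,(.590,-.004),.1,.03))
E
```

```text
clock 29.2 tcp [ 0.5924 -0.0032  0.1846] rot [-179.99    0.32 -178.22] F [ 0.9 -0.2 -1.8] w 85.3
tool shift mm [  50.4 -219.8   24.4] turn [-0.01  0.32 -0.22]
(array([ 0.5498, -0.2241]), array([ 0.5499, -0.2242], dtype=float32), 23.8, 359, np.float64(0.0503)) (None, 0) (None, 0)
(array([ 0.5486, -0.2235]), array([ 0.5482, -0.2236], dtype=float32), 26.7, 369, np.float64(0.0515)) (array([ 0.5245, -0.0117]), array([ 0.5225, -0.0116], dtype=float32), 26.3, 234, np.float64(0.1)) (array([ 0.5869, -0.0062]), array([ 0.5867, -0.0071], dtype=float32), 26.4, 227, np.float64(0.0999))
```

Call:
jog_arm(series=[10,-44,5,0,0,0,10,-44,5,0,0,0,10,-44,5,0,0,0,10,-44,5,0,0,0,10,-44,4,0,0,0,0,0,0,0,0,0,0,0,0,0,0,0])

```text
clock: 30.18
tcp_pos: [0.5468, -0.2241, 0.1562]
tool_rot: [179.9, -0.1, -178.3]
force: [-0.4, 0.8, -0.5]
grip_width: 0.0856
```

```bash
python3 go.py .5495 -.2245 .022
```

```text
clock 30.175 tcp [ 0.5468 -0.2241  0.1562] rot [ 1.7993e+02 -1.0000e-01 -1.7826e+02] F [-0.4  0.8 -0.5] w 85.6
tool shift mm [ -2.9  -0.7 134.2] turn [ 0.07 -0.1  -0.26]
```

Call:
jog_arm(series=[-1,-1,40,0,0,0,0,0,40,0,0,0,0,0,30,0,0,0,0,0,20,0,0,0,0,0,5,0,0,0,0,0,0,0,0,0,0,0,0,0,0,0])

```text
clock: 31.05
tcp_pos: [0.5493, -0.2258, 0.0234]
tool_rot: [-180.0, 0.1, -178.2]
force: [0.1, -0.0, -0.8]
grip_width: 0.0852
```

Call:
jog_arm(series=[0,0,0,0,0,0,0,0,0,0,0,0,0,0,0,0,0,0,0,0,0,0,0,0,0,0,0,0,0,0,0,0,0,0,0,0,0,0,0,0,0,0], jaw=1)

```text
clock: 31.92
tcp_pos: [0.5488, -0.2258, 0.0231]
tool_rot: [-180.0, 0.0, -178.2]
force: [-1.2, 0.8, 6.7]
grip_width: 0.0459
```

Call:
jog_arm(series=[0,0,-10,0,0,0,0,0,-40,0,0,0,0,0,-45,0,0,0,0,0,-45,0,0,0,0,0,-30,0,0,0,0,0,0,0,0,0,0,0,0,0,0,0])

```text
clock: 32.8
tcp_pos: [0.5476, -0.2253, 0.1912]
tool_rot: [180.0, -0.1, -178.2]
force: [-0.2, 0.1, -3.6]
grip_width: 0.0463
```

```bash
python3 go.py .520 .125 .19
```

```text
clock 32.8 tcp [ 0.5476 -0.2253  0.1912] rot [ 1.7996e+02 -9.0000e-02 -1.7822e+02] F [-0.2  0.1 -3.6] w 46.3
tool shift mm [ 16.8 351.    1.4] turn [ 0.04 -0.09 -0.22]
```

Call:
jog_arm(series=[2,50,0,0,0,0,2,50,0,0,0,0,2,50,0,0,0,0,2,50,0,0,0,0,2,50,0,0,0,0,2,50,0,0,0,0,2,50,0,0,0,0,0,0,0,0,0,0,0,0,0,0,0,0])

```text
clock: 33.92
tcp_pos: [0.5227, 0.1235, 0.1908]
tool_rot: [-179.9, -0.2, -178.2]
force: [-0.4, -0.3, -2.3]
grip_width: 0.0465
```

```bash
python3 go.py .520 .124 .0411
```

```text
clock 33.925 tcp [0.5227 0.1235 0.1908] rot [-1.7995e+02 -1.5000e-01 -1.7816e+02] F [-0.4 -0.3 -2.3] w 46.5
tool shift mm [  2.2   0.7 149.7] turn [-0.05 -0.15 -0.16]
```

Call:
jog_arm(series=[2,1,40,0,0,0,0,0,40,0,0,0,0,0,35,0,0,0,0,0,20,0,0,0,0,0,8,0,0,0,0,0,0,0,0,0,0,0,0,0,0,0])

```text
clock: 34.8
tcp_pos: [0.5222, 0.1246, 0.0501]
tool_rot: [180.0, 0.1, -178.2]
force: [0.4, 0.3, -1.9]
grip_width: 0.0463
```

Call:
jog_arm(series=[4,0,1,0,0,0,0,0,0,0,0,0,0,0,0,0,0,0,0,0,0,0,0,0])

```text
clock: 35.3
tcp_pos: [0.5177, 0.1247, 0.0484]
tool_rot: [180.0, 0.0, -178.2]
force: [0.4, -0.0, -2.8]
grip_width: 0.0464
```

Call:
jog_arm(series=[2.5,0,3,0,0,0,0,0,0,0,0,0,0,0,0,0,0,0])

```text
clock: 35.67
tcp_pos: [0.515, 0.1245, 0.0452]
tool_rot: [-180.0, -0.0, -178.2]
force: [-0.4, 0.5, -1.8]
grip_width: 0.0464
```

Call:
jog_arm(series=[1.5,0,0,0,0,0,0,0,0,0,0,0,0,0,0,0,0,0])

```text
clock: 36.05
tcp_pos: [0.5136, 0.1245, 0.0453]
tool_rot: [180.0, 0.0, -178.2]
force: [0.6, 0.9, -2.5]
grip_width: 0.0463
```

Call:
jog_arm(series=[1,0,0,0,0,0,0,0,0,0,0,0])

```text
clock: 36.3
tcp_pos: [0.5125, 0.1245, 0.0453]
tool_rot: [-180.0, -0.0, -178.2]
force: [0.0, -0.0, -2.0]
grip_width: 0.0463
```

Call:
jog_arm(series=[1,0,0,0,0,0,0,0,0,0,0,0])

```text
clock: 36.55
tcp_pos: [0.5115, 0.1244, 0.0453]
tool_rot: [-180.0, -0.0, -178.2]
force: [-0.3, 0.6, -2.1]
grip_width: 0.0464
```

Call:
jog_arm(series=[1,0,0,0,0,0,0,0,0,0,0,0])

```text
clock: 36.8
tcp_pos: [0.5105, 0.1244, 0.0453]
tool_rot: [-180.0, -0.0, -178.2]
force: [-0.3, 0.6, -3.0]
grip_width: 0.0463
```

Call:
jog_arm(series=[1,0,0,0,0,0,0,0,0,0,0,0])

```text
clock: 37.05
tcp_pos: [0.5101, 0.1244, 0.0454]
tool_rot: [180.0, 0.1, -178.2]
force: [2.7, -0.2, -2.7]
grip_width: 0.0463
```

It touched the wall. I'll back off 1.5 mm and lower it.

Call:
jog_arm(series=[-1.5,0,0,0,0,0,0,0,3,0,0,0,0,0,1,0,0,0,0,0,0,0,0,0,0,0,0.5,0,0,0,0,0,0,0,0,0])

```text
clock: 37.8
tcp_pos: [0.5109, 0.1244, 0.0411]
tool_rot: [-180.0, -0.0, -178.2]
force: [-3.0, -0.1, 5.6]
grip_width: 0.0465
```

Call:
jog_arm(series=[0,0,0,0,0,0,0,0,0,0,0,0,0,0,0,0,0,0,0,0,0,0,0,0,0,0,0,0,0,0,0,0,-10,0,0,0,0,0,-40,0,0,0,0,0,-45,0,0,0,0,0,-50,0,0,0,0,0,-50,0,0,0], jaw=-1)

```text
clock: 39.05
tcp_pos: [0.5108, 0.1244, 0.2382]
tool_rot: [180.0, 0.0, -178.2]
force: [0.6, -0.2, -0.8]
grip_width: 0.0851
```

Call:
jog_arm(series=[20,50,0,0,0,0,20,50,0,0,0,0,20,50,0,0,0,0,20,50,0,0,0,0,20,50,0,0,0,0,20,50,0,0,0,0,20,50,0,0,0,0,20,50,0,0,0,0,0,0,0,0,0,0,0,0,0,0,0,0])

```text
clock: 40.3
tcp_pos: [0.3385, 0.5188, 0.236]
tool_rot: [-180.0, -0.0, -178.2]
force: [-0.5, -0.3, -1.2]
grip_width: 0.0856
```

Run:
```python
from rig import ctrl;from h import *
c=ctrl.camera("top");s=ctrl.camera("side")
for n,p,z in(("oldspool",(.5007,.248),.08),("newspool",(.562,.25),.08),("oldjar",(.525,-.01),.1),("newjar",(.59,-.005),.1),("reel",(.511,.124),.068)):
    print(n,top(c,p,z,.03),top(s,p,z,.03))
P,r,o=cloud(c);m=(P[...,2]>.015)&(P[...,2]<.03);m[:140]=0;m[180:]=0;m[:,:360]=0;m[:,425:]=0
print("reed",cv2.minAreaRect(plane(r,o,.024)[m][:,:2].astype(np.float32)*1000))
a=np.hstack([cv2.resize(c["color"][150:270,170:430],(780,360)) ]);b=cv2.resize(s["color"][110:270,220:480],(780,480))[:240*2]
cv2.imwrite("pics/f1.png",a);cv2.imwrite("pics/f2.png",b)
```

```text
oldspool (array([0.5007, 0.2477]), array([0.5005, 0.2477], dtype=float32), 21.1, 318, np.float64(0.0798)) (array([0.4994, 0.2456]), array([0.4998, 0.2464], dtype=float32), 24.4, 119, np.float64(0.0806))
newspool (array([0.5636, 0.2505]), array([0.5637, 0.2503], dtype=float32), 21.2, 304, np.float64(0.0799)) (array([0.5614, 0.2487]), array([0.5617, 0.2486], dtype=float32), 24.1, 108, np.float64(0.0803))
oldjar (array([ 0.5253, -0.0099]), array([ 0.5253, -0.0101], dtype=float32), 23.4, 388, np.float64(0.0997)) (array([ 0.5215, -0.0111]), array([ 0.5224, -0.0116], dtype=float32), 26.4, 231, np.float64(0.1))
newjar (array([ 0.5895, -0.0051]), array([ 0.5896, -0.0051], dtype=float32), 23.8, 386, np.float64(0.0998)) (array([ 0.5875, -0.0065]), array([ 0.5868, -0.0069], dtype=float32), 26.5, 225, np.float64(0.0999))
reel (array([0.5126, 0.1224]), array([0.5124, 0.1223], dtype=float32), 23.8, 397, np.float64(0.068)) (array([0.5092, 0.1213]), array([0.5093, 0.1214], dtype=float32), 27.0, 185, np.float64(0.0684))
reed ((666.0370483398438, -163.244873046875), (51.5908317565918, 110.68246459960938), 14.631172180175781)
```

View pics/f1.png

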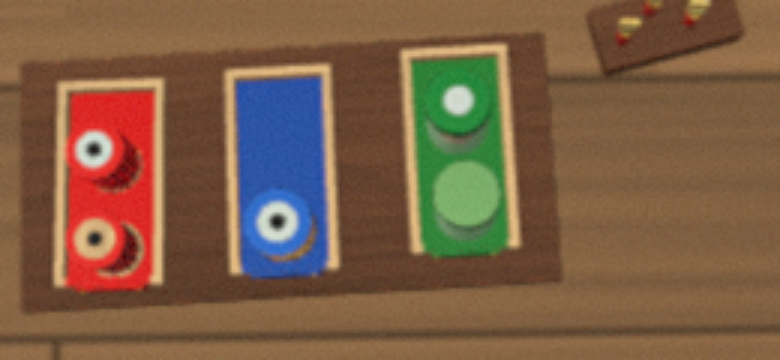

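View pics/f2.png

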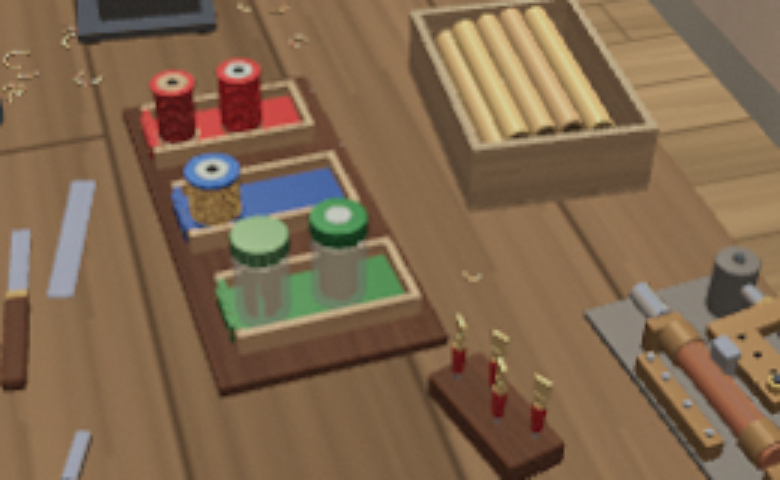

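Both views show every piece upright in its own tray. The older spool (93,240) and jar (466,193) are at the front, with the new ones behind at (94,150) and (458,100). The reel is at the front of the blue tray (277,222), and the reed block hasn't moved.

```bash
python3 -c "
from rig import ctrl;print(ctrl.job_done())"
```

```text
the job is handed in; nothing more can be done
None
```

The job is done and handed in, at about 40 s on the robot's clock. The old spool and old jar are drawn up to the front of the red and green trays, with the new spool and new jar behind them. The new reel stands at the front of the blue tray.

- **At the front ends:** I moved the old spool, old jar and reel forward until they touched the front wall (about 2–6 N). I then eased each back about 1 mm, lowered it and let go.
- **Upright:** every top is at its expected height, within 1 mm: 0.080 m for the spools, 0.100 m for the jars and 0.068 m for the reel. Both cameras show every piece standing in its own tray.
- **Spacing:** each new piece stands about 20 mm behind the older one.
- **Reed block:** its measured position is the same as at the start, to within 0.2 mm.
- **Disagreement:** the two cameras differ by up to about 4 mm on positions, mostly about 2 mm. For the front ends I relied on the wall contact instead. No check failed, and the gripper was well clear of everything at hand-in.

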